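# Slide the bedside bottle home beside the pillow

## Task

Push the tall aluminium bottle with the flip-top cap low on its body so that it slides upright over the table, through the open side of the low U-shaped rail, until it rests against the rail's back bar. Only push it gently from outside with the fingers: do not grip, straddle, lift or tip it. Leave everything else on the table where it stands, and finish with the hand clear.

Things in the scene. Friction and masses are not known exactly. Their poses are not given: they have to be found in the camera images.
- bottle: Tall aluminium bottle: round body 68 mm across, straight up to 165 mm, then a shoulder and a black flip-top cap with a grey lid and small loop; 225 mm tall, about 0.45 kg, loose. Origin: centre of its underside; z up. Yaw does not matter. It slides if pushed within about 25 mm of the table and tips if pushed high up; let the fingertips lead so that the gripper's body does not touch it first.
- bay: Fixed low U-shaped grey plastic rail, 20 mm high, 8 mm thick, no floor. Origin: on the table, where the bottle's axis stands when home (central, touching the back bar). y points from the open side to the back bar, whose inner face is at y = +34 mm; the side bars' inner faces are at x = +-48 mm, and they end at y = -30 mm. z up.
- pump: Bystander: aluminium pump dispenser, 58 mm in diameter, 178 mm tall, with a black pump head and spout instead of a cap; it may stand in either of the two places where the bottle may stand. Origin: centre of its underside.
- cup: Bystander: smooth black ceramic cup beside the rail, 76 mm across the rim, 85 mm tall. Origin: centre of its underside.
- dish: Bystander: shallow glass dish on the other side of the rail, 96 mm across, 30 mm tall. Origin: centre of its underside.
- jar: Bystander: small pill jar, 44 mm in diameter, 65 mm tall, farther out than the bottle's way. Origin: centre of its underside.
- case: Bystander: dark spectacle case, 60 x 155 x 36 mm (x, y, z), on the side away from the rail. Origin: centre of its underside.
- organiser: Bystander: flat white week pill organiser, 40 x 150 x 24 mm (x, y, z), on the side away from the rail. Origin: centre of its underside.
Not all that is in view belongs to the job. What is meant by the bay is not pink or red, and is the larger of those in its own colour.

How it is judged:
By the outcome, as a careful person would: the job done as asked, in the order asked, and still so for the second after the job is handed in, with the robot touching nothing.
It also fails if it takes over 67 s, if anything falls off the work surface, if the arm or the gripper's body presses on something with over 40 N, if the wrist force passes 120 N, or if a joint passes its speed limit or range.

## Robot

A 6-joint arm with a two-finger parallel gripper is mounted at the origin on the work surface. World frame = base frame: x ahead of the robot, y to its left, z up, the work surface at z = 0. Lengths are in m, angles in rad, forces in N, time in s.
With the tool pointing down it reaches from about 0.225 to 0.875 m from the base axis. Payload 3.4 kg.
Tool frame: the origin (TCP) lies at the very end of the fingers, on their centre line; the grasp point (between the pads) lies 19 mm behind it; z points along the fingers, y is the direction in which the jaws open and shut (so a half turn about z gives the same grasp; the last joint's range is limited). The gripper opens to 85 mm and grips with 20 to 120 N. Pads are 22 mm wide; open, the fingers measure 114 mm over their backs; the gripper's body (76 mm by 85 mm) begins 54 mm behind the grasp point. The pads swing forward as they close: fully open they stand 13 mm farther back than shut.
Start: joints at [0.986, 0.276, 1.505, -0, 1.361, -0.121], TCP at [0.257, 0.514, 0.231] pointing down, gripper open.
Joint ranges: [-2.89, 2.89], [-0.75, 2.08], [0.22, 2.7], [-1.18, 4.32], [0.11, 2.71], [-2.7, 2.7]. Speed limits (rad/s): [2.57, 2.57, 3.14, 3.14, 3.14, 3.14].

## Interface

Orientations are given as a 3x3 rotation matrix whose columns are the frame's x, y, z axes.
In Python, from cell import ctrl gives the robot as it stands. The module is installed in compiled form; this text tells all that it offers.
- The arm moves only by the tool move_arm, never from a script. Its argument "targets" is a list of rows, each a list of 5 numbers: the shift along the tool's x, y, z in cm, then the turn about the tool's z in rad, then the opening, from 0 (shut) to 1 (fully open). A call has 1 to 10 rows; each row is the pose to reach, as a shift and turn from the pose measured when the call began, along the tool's axes at that moment; what a row does not reach only later rows make up. A row lasts 1/10 s, in which the tool goes at most 50 mm and 8.59 degrees, less where a joint would pass 70% of its speed; a pose out of reach is approached as far as the arm can. A call with a gripper value outside its range is refused whole. The fingers move at their own pace and stop on an object; "force" is the grip in N (left out, the last holds). Time passes only in rows, so rows that repeat a pose let the fingers close. It gives the time, the measured TCP pose, the force and the opening at its end, in the units of the state.
- ctrl.get_state(): the state, without advancing time (a new reading comes with each control period).
- ctrl.grab_frame(name): name is "side" or "top"; returns a dict with "frame" (420x560x3 uint8, blue, green, red), "range_z" (420x560 float32, m along the optical axis (not along the pixel's ray), 0 where there is no reading), "fx", "fy", "cx", "cy" (pixels), "dist" ([k1, k2, p1, p2, k3] as OpenCV has them; the pictures are not rectified), "eye" and "rotation" of the camera in the world. Camera axes: x right, y down, z forward; pixel columns grow to the right and rows downward; lengths in m; the calibration is good to about 2 mm. A picture is of the moment at which its call begins.
- ctrl.hand_in(): hands the job in, once; it reports no verdict.
The state is a dict: "time": time; "joint_positions": joint angles; "dq": joint speeds; "effort": joint torques, N m; "tcp_pos": TCP position; "orientation": TCP orientation; "force": force on the tool from outside, world axes, zero at the start; "ft_torque": the same for the moment, N m; "finger_gap": opening from 0.0 (shut) to 1.0 (fully open).
Only numpy, scipy, OpenCV 4.12 (cv2) and the standard library are available. Lean on these libraries where they do the work, as an engineer would, in place of code of your own. Each camera call takes 0.05 s, during which the arm holds its last target.

## Working session

There is one attempt and no reset: what is moved stays moved. The work goes in short steps, Python scripts to look and compute and a tool call to move; the robot and the scene stay as the last step left them, time stands still between calls to the robot, and variables do not carry over. Pictures are saved under pics/ and viewed, and the job is handed in when it is done.

Besides the shell and the picture viewer there is one more tool, called after "Emit:" by a JSON object that holds its "op" and its "data", one argument or row to a line. move_arm: Moves the arm, as the interface text tells. Its arguments: {"type":"object","properties":{"targets":{"type":"array"},"force":{"type":"number"}},"required":["targets"]}

```bash
mkdir -p pics; python3 - <<'E'
from cell import ctrl
import cv2,pickle
s=ctrl.get_state()
print(s)
for n in("side","top"):
    f=ctrl.grab_frame(n); pickle.dump(f,open(f"{n}0.pkl","wb")); cv2.imwrite(f"pics/{n}0.png",f["frame"])
    print(n,f["fx"],f["fy"],f["cx"],f["cy"],f["dist"],f["eye"],f["rotation"])
E
```

```text
{'time': 0.0, 'joint_positions': array([ 9.86011972e-01,  2.76609046e-01,  1.50615057e+00, -6.34314784e-06,
        1.36067486e+00, -1.21006861e-01]), 'dq': array([ 0.00211408, -0.00011234, -0.0003045 ,  0.00080264,  0.001314  ,
       -0.00019203]), 'effort': array([-9.58075107e-04, -4.16783559e+01, -2.45804054e+01, -3.49998372e-04,
        1.14454975e-02, -1.58709408e-06]), 'tcp_pos': array([0.25693169, 0.51381399, 0.23042474]), 'orientation': array([[-8.94369582e-01,  4.47327650e-01, -1.01154750e-03],
       [ 4.47328742e-01,  8.94368284e-01, -1.53919076e-03],
       [ 2.16173414e-04, -1.82909967e-03, -9.99998304e-01]]), 'force': array([-0.03785499,  0.64441971,  0.11969611]), 'ft_torque': array([ 0.01987524,  0.02185081, -0.00868219]), 'finger_gap': 1.0003423779953866}
side 534.8991368066072 534.8991368066072 283.06098901932785 212.51731751022962 [-0.01238704  0.          0.          0.          0.        ] [-0.10662997 -0.95496703  0.73514969] [[ 0.84463746 -0.25312588  0.4717148 ]
 [-0.53493548 -0.43326667  0.72534407]
 [ 0.02077495 -0.86498976 -0.50135927]]
top 463.86618001094257 463.86618001094257 279.483632148752 209.06962419473876 [-0.06957255  0.          0.          0.          0.        ] [0.31109844 0.00549537 1.18495693] [[ 0.02491063 -0.98505824  0.17041047]
 [-0.99961914 -0.0265694  -0.00746002]
 [ 0.01187626 -0.17015973 -0.98534492]]
```

View pics/side0.png

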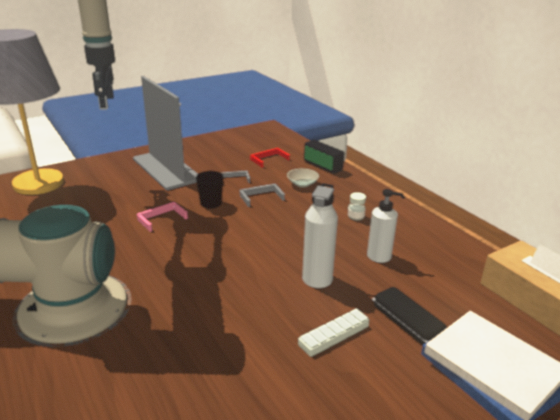

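View pics/top0.png

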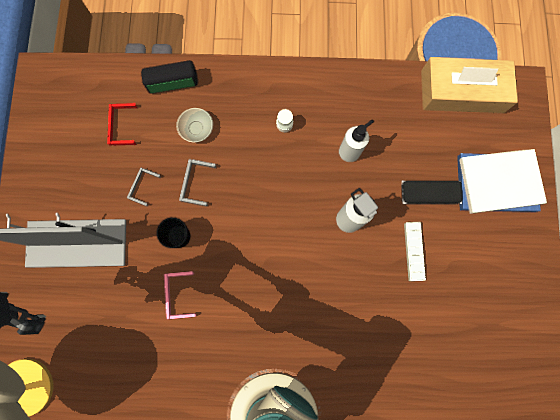

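The side view shows the bottle at about (320,250), the pump at (382,235) and two grey rails at (262,193) and (235,176). In the top view the larger grey rail is at (197,182), open to the right (world -y). The bottle's base is near (345,225), the pump near (350,150), the cup at (173,233), the dish at (196,125) and the jar at (285,121).

```bash
cat > h.py <<'E'
import cv2,pickle,numpy as np
def load(n): return pickle.load(open(n,"rb"))
def K(f): return np.array([[f["fx"],0,f["cx"]],[0,f["fy"],f["cy"]],[0,0,1]])
def plane(f,px,z):
    u=cv2.undistortPoints(np.array(px,float).reshape(-1,1,2),K(f),np.array(f["dist"],float)).reshape(-1,2)
    d=np.c_[u,np.ones(len(u))]@np.array(f["rotation"]).T
    e=np.array(f["eye"]); return e+d*((z-e[2])/d[:,2])[:,None]
def cloud(f):
    z=f["range_z"]; h,w=z.shape; vv,uu=np.mgrid[:h,:w]
    u=cv2.undistortPoints(np.c_[uu.ravel(),vv.ravel()].astype(float).reshape(-1,1,2),K(f),np.array(f["dist"],float)).reshape(-1,2)
    P=np.c_[u,np.ones(len(u))]*z.reshape(-1,1)
    P=P@np.array(f["rotation"]).T+np.array(f["eye"]); P[z.ravel()==0]=np.nan
    return P.reshape(h,w,3)
def proj(f,X):
    R=np.array(f["rotation"]).T; t=-R@np.array(f["eye"])
    return cv2.projectPoints(np.array(X,float).reshape(-1,3),cv2.Rodrigues(R)[0],t,K(f),np.array(f["dist"],float))[0].reshape(-1,2)
E
python3 - <<'E'
from h import *
for n,(x0,y0,x1,y1) in(("top",(120,90,400,290)),("side",(180,130,460,330))):
    f=load(n+"0.pkl"); cv2.imwrite(f"pics/{n}0z.png",cv2.resize(f["frame"][y0:y1,x0:x1],None,fx=2.8,fy=2.8,interpolation=cv2.INTER_CUBIC))
f=load("top0.pkl")
hsv=cv2.cvtColor(f["frame"],cv2.COLOR_BGR2HSV)
roi=np.zeros(hsv.shape[:2],np.uint8); roi[150:212,172:222]=1
m=((hsv[...,1]<70)&(hsv[...,2]>80)&(roi>0)).astype(np.uint8)
P=cloud(f)
ys,xs=np.nonzero(m); print(len(xs), np.nanmedian(P[m>0][:,2]))
W=plane(f,np.c_[xs,ys],0.02)
print(cv2.minAreaRect(W[:,:2].astype(np.float32)*1000), cv2.boxPoints(cv2.minAreaRect(W[:,:2].astype(np.float32)*1000)))
# objects from clouds of both cams
for n in("top","side"):
    f=load(n+"0.pkl");P=cloud(f).reshape(-1,3)
    for name,(x0,x1,y0,y1) in dict(bottle=(.2,.42,-.28,-.05),pump=(.36,.6,-.28,-.05),jar=(.4,.6,-.05,.1),cup=(.1,.3,.18,.36),dish=(.4,.58,.13,.3)).items():
        for lo,hi in((.02,.06),(.06,.12),(.1,.16),(.17,.24)):
            q=P[(P[:,0]>x0)&(P[:,0]<x1)&(P[:,1]>y0)&(P[:,1]<y1)&(P[:,2]>lo)&(P[:,2]<hi)]
            if len(q)>15:
                A=np.c_[2*q[:,:2],np.ones(len(q))]; s=np.linalg.lstsq(A,(q[:,:2]**2).sum(1),rcond=None)[0]
                print(n,name,lo,hi,len(q),q[:,:2].min(0).round(3),q[:,:2].max(0).round(3),"zmax",q[:,2].max().round(3),"circ",s[:2].round(3),np.sqrt(s[2]+s[0]**2+s[1]**2).round(3))
E
```

```text
332 0.01739833470956187
((578.6763916015625, 211.06394958496094), (72.03733825683594, 113.34986114501953), 80.16722869873047) [[516.683   185.25294]
 [628.3678  165.89583]
 [640.6698  236.87495]
 [528.985   256.23206]]
top pump 0.02 0.06 78 [ 0.459 -0.2  ] [ 0.508 -0.15 ] zmax 0.059 circ [ 0.493 -0.183] 0.034
top pump 0.06 0.12 139 [ 0.458 -0.204] [ 0.516 -0.149] zmax 0.119 circ [ 0.493 -0.184] 0.034
top pump 0.1 0.16 157 [ 0.459 -0.204] [ 0.514 -0.15 ] zmax 0.16 circ [ 0.493 -0.184] 0.034
top pump 0.17 0.24 693 [ 0.462 -0.208] [ 0.528 -0.152] zmax 0.228 circ [ 0.493 -0.18 ] 0.021
top cup 0.02 0.06 22 [0.234 0.205] [0.299 0.272] zmax 0.024 circ [0.271 0.239] 0.037
top dish 0.02 0.06 202 [0.406 0.187] [0.579 0.285] zmax 0.06 circ [0.477 0.242] 0.05
top dish 0.06 0.12 279 [0.403 0.217] [0.473 0.289] zmax 0.09 circ [0.438 0.253] 0.034
side pump 0.02 0.06 448 [ 0.457 -0.219] [ 0.52  -0.163] zmax 0.06 circ [ 0.493 -0.183] 0.033
side pump 0.06 0.12 721 [ 0.458 -0.218] [ 0.52  -0.163] zmax 0.12 circ [ 0.493 -0.183] 0.033
side pump 0.1 0.16 753 [ 0.458 -0.218] [ 0.521 -0.165] zmax 0.16 circ [ 0.493 -0.182] 0.033
side pump 0.17 0.24 795 [ 0.462 -0.216] [ 0.528 -0.152] zmax 0.227 circ [ 0.492 -0.183] 0.023
side cup 0.02 0.06 29 [0.23  0.201] [0.298 0.274] zmax 0.023 circ [0.266 0.24 ] 0.036
side dish 0.02 0.06 341 [0.401 0.185] [0.579 0.292] zmax 0.06 circ [0.471 0.253] 0.054
side dish 0.06 0.12 431 [0.4   0.215] [0.476 0.296] zmax 0.087 circ [0.438 0.254] 0.035
```

```bash
ls pics
```

```text
side0.png
side0z.png
top0.png
top0z.png
```

View pics/top0z.png

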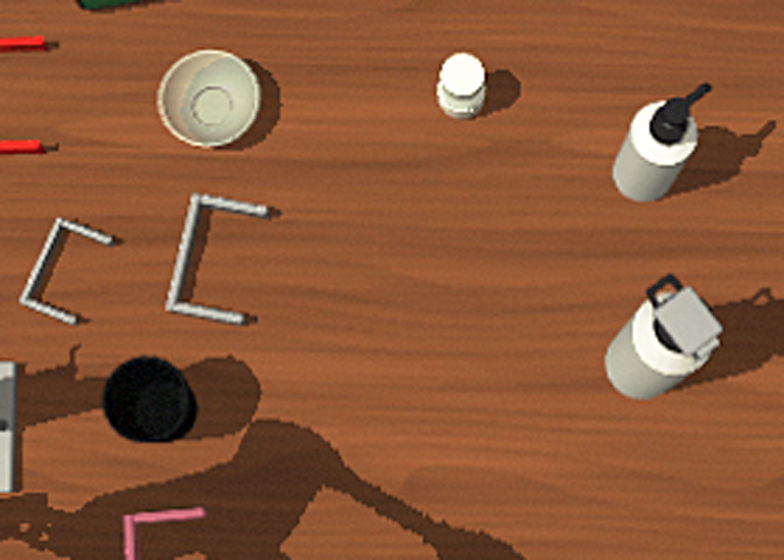

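```bash
python3 - <<'E'
from h import *
for n in("top","side"):
    f=load(n+"0.pkl");P=cloud(f).reshape(-1,3); 
    m=(P[:,0]>.2)&(P[:,0]<.85)&(P[:,1]>-.5)&(P[:,1]<.4)&(P[:,2]>.012)
    mm=(m.reshape(420,560)).astype(np.uint8)
    k,lab,st,c=cv2.connectedComponentsWithStats(mm,connectivity=4)
    for i in range(1,k):
        if st[i,4]<40: continue
        q=P[lab.ravel()==i]
        r=cv2.minAreaRect((q[:,:2]*1000).astype(np.float32))
        print(n,st[i],"min",q.min(0).round(3),"max",q.max(0).round(3),"rect",np.round(r[0],1),np.round(r[1],1),round(r[2],1))
# bay check from side view by colour, at z=.02
f=load("side0.pkl")
R=np.array([[.985,.171],[-.171,.985]]) # cols: x,y of bay
X=np.array([.985,-.171]);Y=np.array([.171,.985]);O=np.array([.5777,.2052])
pts=[(-.048,-.03),(-.048,.034),(.048,.034),(.048,-.03),(.056,-.03),(.056,.042),(-.056,.042),(-.056,-.03)]
W=[np.r_[O+a*X+b*Y,.02] for a,b in pts]
for n,(x0,y0,x1,y1) in(("top",(170,150,240,220)),("side",(220,160,300,220))):
    f=load(n+"0.pkl"); s=8
    im=cv2.resize(f["frame"][y0:y1,x0:x1],None,fx=s,fy=s,interpolation=cv2.INTER_CUBIC)
    u=((proj(f,W)-[x0,y0]+.5)*s).astype(int)
    cv2.polylines(im,[u],True,(0,255,0),1); cv2.imwrite(f"pics/bay_{n}.png",im)
E
```

```text
top [142  74  55  20 769] min [0.821 0.228 0.013] max [0.85  0.365 0.074] rect [837.9 296.4] [ 27.8 137. ] 3.2
top [ 423   81   53   30 1363] min [ 0.798 -0.5    0.012] max [ 0.85  -0.384  0.086] rect [ 824.1 -441.9] [ 51.6 116.1] 0.0
top [177 108  36  35 544] min [0.682 0.179 0.012] max [0.777 0.271 0.035] rect [730.5 225.7] [95.3 91.7] 24.1
top [276 109  17  23 310] min [ 0.722 -0.031  0.013] max [0.766 0.012 0.068] rect [743.4  -9.6] [42.4 41.5] 29.5
top [339 120  35  41 778] min [ 0.647 -0.214  0.012] max [ 0.705 -0.156  0.183] rect [ 675.5 -185.2] [58.1 58. ] 83.7
top [ 401  153   75   61 2159] min [ 0.514 -0.5    0.012] max [ 0.676 -0.318  0.05 ] rect [ 595.  -408.7] [182.3 162.6] 90.0
top [179 159  37  47 307] min [0.518 0.167 0.012] max [0.638 0.256 0.023] rect [578.6 212. ] [ 73.  112.9] 80.3
top [ 337  188   41   45 1131] min [ 0.458 -0.215  0.013] max [ 0.528 -0.149  0.228] rect [ 489.7 -178.6] [70.4 57.2] 53.0
top [157 218  33  30 500] min [0.403 0.217 0.012] max [0.473 0.289 0.09 ] rect [438.1 253.1] [70.3 72.4] 1.0
top [405 221  21  60 949] min [ 0.341 -0.376  0.012] ma
[... 1326 characters left out ...]
 1387] min [ 0.645 -0.216  0.012] max [ 0.7   -0.159  0.18 ] rect [ 669.9 -189.4] [48.6 62.4] 14.0
side [349 193  17  25 355] min [ 0.722 -0.036  0.012] max [0.768 0.012 0.068] rect [743.  -13.8] [45.1 43.9] 55.1
side [137 202  51  26 263] min [0.23  0.198 0.012] max [0.35  0.286 0.023] rect [289.5 242.2] [113.7  76.9] 6.9
side [ 481  249   67   58 2042] min [ 0.794 -0.5    0.012] max [ 0.85  -0.382  0.087] rect [ 821.8 -441. ] [ 56.4 117.9] 0.1
side [ 373  287  111   69 2532] min [ 0.51  -0.5    0.012] max [ 0.661 -0.318  0.047] rect [ 585.7 -409. ] [182.1 151.1] 90.0
side [ 299  309   70   44 1236] min [ 0.337 -0.375  0.012] max [ 0.487 -0.327  0.027] rect [ 412.  -351.4] [149.6  42.7] 2.2
```

View pics/side0z.png

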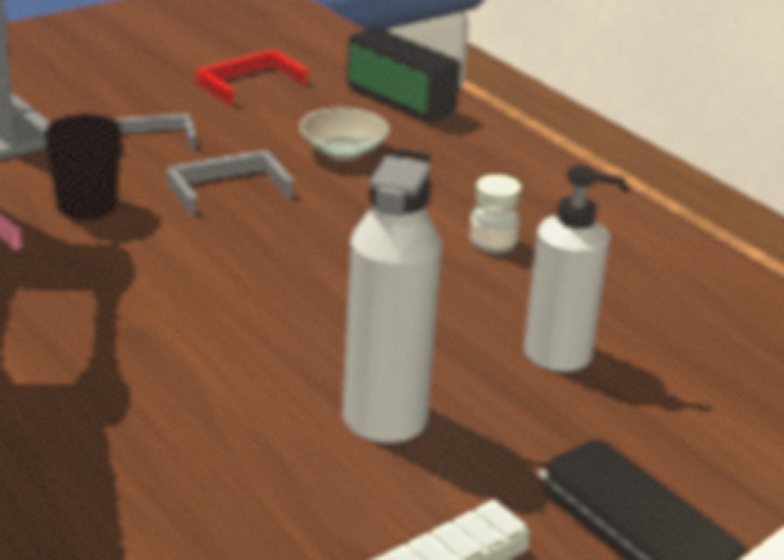

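View pics/bay_side.png

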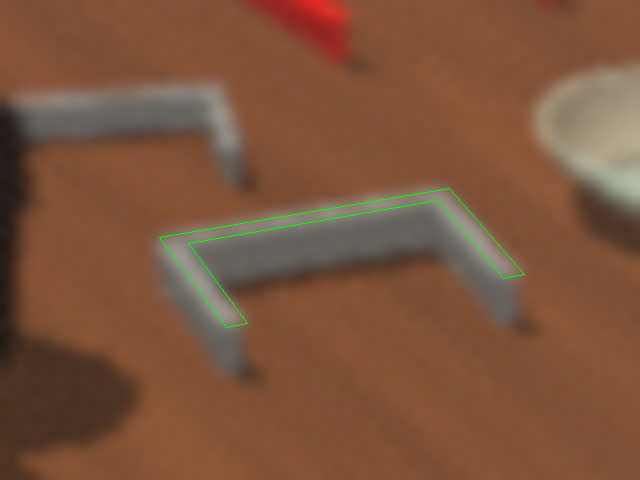

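View pics/bay_top.png

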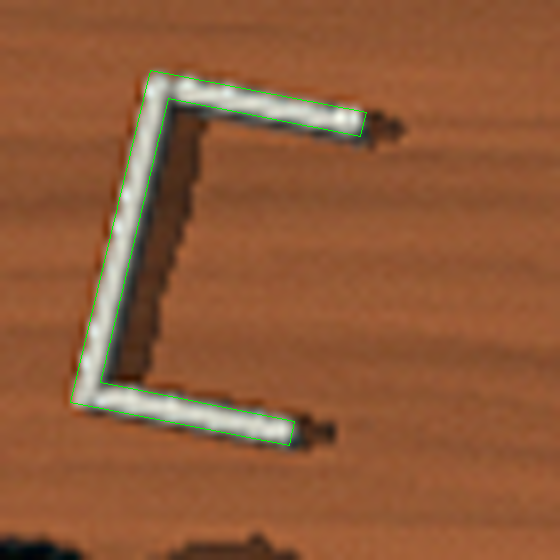

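The bay outline fits both views (back bar and arms overlaid within 2 mm). Its origin is about (0.578, 0.2055) and it opens toward heading 80°. The bottle is at (0.493, -0.183), with r = 34 mm in both views. I'll push with the back of the open finger, which leads the gripper body. The hand goes down with the trailing finger between the organiser and the case.

```bash
cat >> h.py <<'E'
def delta(x,y,z,head):
    from cell import ctrl
    s=ctrl.get_state(); R=np.array(s["orientation"]); d=R.T@(np.array([x,y,z])-s["tcp_pos"])*100
    h0=np.degrees(np.arctan2(R[1,1],R[0,1])); t=-np.radians((head-h0+180)%360-180)
    print("t",round(s["time"],2),"tcp",np.round(s["tcp_pos"],4),"head",round(h0,1),"-> cm",d.round(2),"turn",round(t,3),"F",np.round(s["force"],1),"gap",round(s["finger_gap"],3))
E
python3 - <<'E'
from h import *
f=load("top0.pkl")
h=cv2.cvtColor(f["frame"],cv2.COLOR_BGR2HSV); m=np.zeros((420,560),np.uint8); m[170:215,396:465]=(h[170:215,396:465,2]<60)
c=max(cv2.findContours(m,0,2)[0],key=cv2.contourArea).reshape(-1,2)
W=plane(f,c,.036); r=cv2.minAreaRect((W[:,:2]*1000).astype(np.float32)); print("case",r,W.min(0),W.max(0))
delta(.257,.514,.32,63.4)
delta(.51,-.285,.32,95)
E
```

```text
case ((564.701416015625, -392.2845458984375), (57.72601318359375, 156.66348266601562), 1.7543940544128418) [ 0.53419251 -0.47082482  0.036     ] [ 0.59571047 -0.31430555  0.036     ]
t 0.1 tcp [0.2569 0.5139 0.2305] head 63.4 -> cm [ 0.    0.   -8.95] turn 0.0 F [ 0.1 -0.7 -0.6] gap 0.998
t 0.1 tcp [0.2569 0.5139 0.2305] head 63.4 -> cm [-58.36 -60.14  -8.86] turn -0.551 F [ 0.1 -0.7 -0.6] gap 0.998
```

Emit:
{"op": "move_arm", "data": {
  "targets": [
    [0, 0, -5, 0, 1],
    [0, 0, -9, 0, 1],
    [-10, -10, -9, -0.2, 1],
    [-58, -61, -9, -0.55, 1],
    [-58, -61, -9, -0.55, 1],
    [-58, -61, -9, -0.55, 1],
    [-58, -61, -9, -0.55, 1],
    [-58, -61, -9, -0.55, 1],
    [-58, -61, -9, -0.55, 1],
    [-58, -61, -9, -0.55, 1]
  ]
}}

```text
time: 1.1
tcp_pos: [0.3725, 0.1365, 0.3208]
orientation: [[-0.996, -0.087, -0.001], [-0.087, 0.996, -0.001], [0.001, -0.001, -1.0]]
force: [0.2, -0.4, -0.8]
finger_gap: 1.003
```

```bash
python3 -c "
from h import *
delta(.508,-.295,.32,95)"
```

```text
t 1.1 tcp [0.3725 0.1365 0.3208] head 95.0 -> cm [ -9.75 -44.16   0.13] turn -0.0 F [ 0.2 -0.4 -0.8] gap 1.003
```

Emit:
{"op": "move_arm", "data": {
  "targets": [
    [-9.8, -44.2, 0, 0, 1],
    [-9.8, -44.2, 0, 0, 1],
    [-9.8, -44.2, 0, 0, 1],
    [-9.8, -44.2, 0, 0, 1],
    [-9.8, -44.2, 0, 0, 1],
    [-9.8, -44.2, 0, 0, 1],
    [-9.8, -44.2, 0, 0, 1],
    [-9.8, -44.2, 0, 0, 1],
    [-9.8, -44.2, 0, 0, 1],
    [-9.8, -44.2, 0, 0, 1]
  ]
}}

```text
time: 2.1
tcp_pos: [0.5094, -0.3012, 0.319]
orientation: [[-0.997, -0.082, -0.002], [-0.082, 0.997, -0.003], [0.002, -0.003, -1.0]]
force: [-0.5, 0.8, -0.5]
finger_gap: 1.003
```

```bash
python3 -c "
from h import *
delta(.508,-.295,.08,95)"
```

```text
t 2.1 tcp [ 0.5094 -0.3012  0.319 ] head 94.7 -> cm [ 0.03  0.7  23.9 ] turn -0.005 F [-0.5  0.8 -0.5] gap 1.003
```

Emit:
{"op": "move_arm", "data": {
  "targets": [
    [0, 0.7, 5, 0, 1],
    [0, 0.7, 10, 0, 1],
    [0, 0.7, 15, 0, 1],
    [0, 0.7, 20, 0, 1],
    [0, 0.7, 24, 0, 1],
    [0, 0.7, 24, 0, 1]
  ]
}}

```text
time: 2.7
tcp_pos: [0.5037, -0.2911, 0.0731]
orientation: [[-0.997, -0.082, -0.014], [-0.082, 0.997, 0.006], [0.013, 0.007, -1.0]]
force: [-0.6, 0.6, 0.4]
finger_gap: 1.002
```

```bash
cat > look.py <<'E'
import sys
from h import *
from cell import ctrl
tag=sys.argv[1]
for n in("top","side"):
    f=ctrl.grab_frame(n); pickle.dump(f,open(f"{n}_{tag}.pkl","wb"))
    P=cloud(f).reshape(-1,3)
    if len(sys.argv)>3:
        b=np.array([float(sys.argv[2]),float(sys.argv[3])])
        u=proj(f,[np.r_[b,.08]])[0].astype(int); x0=int(np.clip(u[0]-95,0,560-190)); y0=int(np.clip(u[1]-75,0,270))
        cv2.imwrite(f"pics/{n}_{tag}.png",cv2.resize(f["frame"][y0:y0+150,x0:x0+190],None,fx=4,fy=4,interpolation=cv2.INTER_CUBIC))
        for lo,hi in((.02,.07),(.1,.16),):
            hsv=cv2.cvtColor(f["frame"],cv2.COLOR_BGR2HSV).reshape(-1,3)
            d=np.linalg.norm(P[:,:2]-b,axis=1)
            q=P[(d<.045)&(P[:,2]>lo)&(P[:,2]<hi)&(hsv[:,2]>105)&(hsv[:,1]<70)]
            if len(q)>20:
                # fixed-radius fit
                from scipy.optimize import least_squares
                s=least_squares(lambda c:np.linalg.norm(q[:,:2]-c,axis=1)-.034,b,loss="soft_l1",f_scale=.002)
                print(n,(lo,hi),len(q),s.x.round(4),"rms",np.sqrt((s.fun**2).mean()).round(4))
        q=P[(np.linalg.norm(P[:,:2]-b,axis=1)<.05)]
        print("zmax",np.nanmax(q[:,2]).round(3))
    else: cv2.imwrite(f"pics/{n}_{tag}.png",f["frame"])
E
python3 look.py 1 .493 -.183; python3 -c "
from h import *
delta(.507,-.281,.08,95)"
```

```text
top (0.02, 0.07) 89 [ 0.4933 -0.1838] rms 0.0004
top (0.1, 0.16) 134 [ 0.4934 -0.1838] rms 0.0004
zmax 0.524
side (0.02, 0.07) 561 [ 0.4939 -0.181 ] rms 0.0015
side (0.1, 0.16) 663 [ 0.494  -0.1812] rms 0.0015
zmax 0.526
t 2.8 tcp [ 0.5083 -0.2946  0.0791] head 94.7 -> cm [ 0.02  1.36 -0.09] turn -0.005 F [ 1.1  0.3 -0.2] gap 1.0
```

View pics/side_1.png

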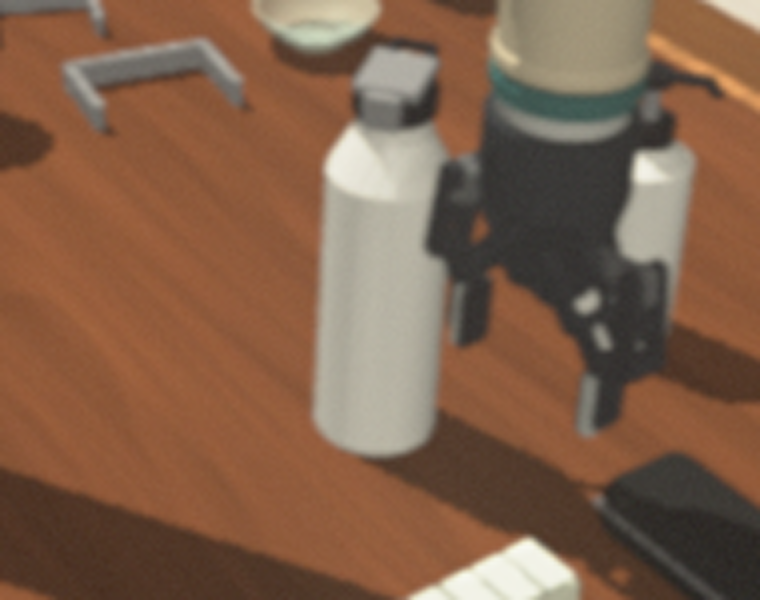

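View pics/top_1.png

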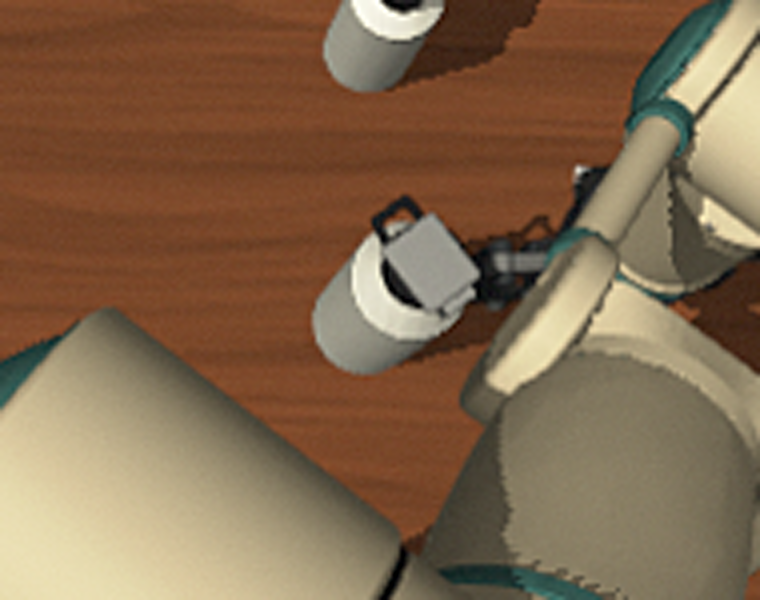

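The side view shows the knuckles (about (455,200)) standing farther out than the fingertip (470,310). I'll measure the hand's profile before going on.

```bash
python3 - <<'E'
from h import *
from cell import ctrl
s=ctrl.get_state(); R=np.array(s["orientation"]); t=s["tcp_pos"]
for n in("side","top"):
    f=load(n+"_1.pkl"); P=cloud(f).reshape(-1,3); L=(P-t)@R*1000
    d=np.linalg.norm(P[:,:2]-[.4935,-.1825],axis=1)
    m=(np.abs(L[:,0])<70)&(np.abs(L[:,1])<110)&(L[:,2]<5)&(L[:,2]>-200)&(d>.037)&(P[:,2]>.05)
    print(n)
    for z in range(0,-190,-10):
        q=L[m&(L[:,2]<=z+5)&(L[:,2]>z-5)]
        if len(q)>3: print(z,len(q),"y",np.percentile(q[:,1],[1,99]).round(0),"x",np.percentile(q[:,0],[1,99]).round(0))
E
```

```text
side
-10 29 y [-49.  98.] x [-9. 40.]
-20 74 y [-55.  67.] x [-9. 21.]
-30 95 y [-56.  61.] x [-10.  17.]
-40 84 y [-56.  58.] x [-9. 14.]
-50 77 y [-56.  71.] x [-9. 15.]
-60 165 y [-73.  76.] x [-9. 16.]
-70 214 y [-73.  74.] x [-10.  20.]
-80 250 y [-70.  72.] x [-12.  20.]
-90 208 y [-71.  70.] x [-9. 22.]
-100 294 y [-69.  68.] x [-9. 23.]
-110 276 y [-68.  67.] x [-11.  16.]
-120 66 y [-63.  63.] x [-7. 33.]
-130 151 y [-37.  18.] x [-17.  39.]
-140 176 y [-37.  20.] x [-14.  40.]
-150 187 y [-37.  24.] x [-18.  39.]
-160 185 y [-38.  21.] x [-15.  40.]
-170 274 y [-37.  30.] x [-24.  39.]
-180 115 y [-34.  15.] x [-11.  37.]
top
-20 5 y [48. 54.] x [11. 16.]
-30 4 y [44. 50.] x [14. 16.]
-50 8 y [-56.  63.] x [14. 16.]
-60 17 y [-70.  71.] x [ 8. 17.]
-70 39 y [-71.  71.] x [-13.  17.]
-80 27 y [-69.  73.] x [-12.  16.]
-90 27 y [-67.  72.] x [-13.  16.]
-100 37 y [-27.  71.] x [-8. 16.]
-110 95 y [-63.  69.] x [-9. 16.]
-130 5 y [33. 39.] x [-18.  -8.]
-140 9 y [30. 38.] x [-22.  -9.]
-150 8 y [28. 38.] x [-24.  -7.]
-160 15 y [-15.  38.] x [-25.  40.]
-170 11 y [-10.  37.] x [-25.  40.]
```

```bash
python3 - <<'E'
from h import *
for n in("top","side"):
    f=load(n+"0.pkl"); P=cloud(f)
    for (u,v) in ([(25,385),(10,385),(45,400),(100,350),(15,310),(60,240)] if n=="top" else [(20,70),(38,180),(50,70),(5,70),(165,120)]):
        print(n,u,v,P[v,u].round(3))
E
python3 -c "
from h import *
delta(.3,.45,.45,95)"
```

```text
top 25 385 [0.058 0.61  0.019]
top 10 385 [0.19  0.31  0.633]
top 45 400 [0.024 0.559 0.015]
top 100 350 [ 0.147  0.437 -0.006]
top 15 310 [0.257 0.485 0.323]
top 60 240 [0.409 0.508 0.118]
side 20 70 [0.058 0.532 0.358]
side 38 180 [0.048 0.606 0.018]
side 50 70 [0.136 0.578 0.337]
side 5 70 [0.024 0.535 0.362]
side 165 120 [0.408 0.481 0.178]
t 2.8 tcp [ 0.5083 -0.2946  0.0791] head 94.7 -> cm [ 14.77  75.84 -37.18] turn -0.005 F [ 1.1  0.3 -0.2] gap 1.0
```

Emit:
{"op": "move_arm", "data": {
  "targets": [
    [0, 0, -5, 0, 1],
    [0, 0, -10, 0, 1],
    [0, 0, -15, 0, 1],
    [0, 0, -20, 0.1, 0],
    [0, 0, -25, 0.25, 0],
    [0, 0, -30, 0.4, 0],
    [0, 0, -34, 0.55, 0],
    [0, 5, -34, 0.7, 0],
    [0, 10, -34, 0.8, 0],
    [0, 10, -34, 0.8, 0]
  ]
}}

```text
time: 3.8
tcp_pos: [0.5001, -0.1886, 0.4249]
orientation: [[-0.756, 0.654, 0.005], [0.654, 0.756, -0.003], [-0.006, 0.001, -1.0]]
force: [-0.0, -1.1, 0.9]
finger_gap: 0.003
```

```bash
python3 -c "
from h import *
delta(.32,.45,.45,-13)"
```

```text
t 3.8 tcp [ 0.5001 -0.1886  0.4249] head 49.1 -> cm [55.39 36.51 -2.79] turn 1.084 F [-0.  -1.1  0.9] gap 0.003
```

Emit:
{"op": "move_arm", "data": {
  "targets": [
    [55, 36, -3, 1.08, 0],
    [55, 36, -3, 1.08, 0],
    [55, 36, -3, 1.08, 0],
    [55, 36, -3, 1.08, 0],
    [55, 36, -3, 1.08, 0],
    [55, 36, -3, 1.08, 0],
    [55, 36, -3, 1.08, 0],
    [55, 36, -3, 1.08, 0],
    [55, 36, -3, 1.08, 0],
    [55, 36, -3, 1.08, 0]
  ]
}}

```text
time: 4.8
tcp_pos: [0.3754, 0.2492, 0.4455]
orientation: [[0.221, 0.975, 0.011], [0.975, -0.221, -0.001], [0.002, 0.011, -1.0]]
force: [0.9, 0.4, 0.3]
finger_gap: 0.004
```

```bash
python3 -c "
from h import *
delta(.48,.90,.45,-13)"
```

```text
t 4.8 tcp [0.3754 0.2492 0.4455] head -12.8 -> cm [65.78 -4.17 -0.37] turn 0.004 F [0.9 0.4 0.3] gap 0.004
```

Emit:
{"op": "move_arm", "data": {
  "targets": [
    [66, -4, 0, 0, 0],
    [66, -4, 0, 0, 0],
    [66, -4, 0, 0, 0],
    [66, -4, 0, 0, 0],
    [66, -4, 0, 0, 0],
    [66, -4, 0, 0, 0],
    [66, -4, 0, 0, 0],
    [66, -4, 0, 0, 0],
    [66, -4, 0, 0, 0],
    [66, -4, 0, 0, 0]
  ]
}}

```text
time: 5.8
tcp_pos: [0.4356, 0.7068, 0.4085]
orientation: [[0.22, 0.975, 0.018], [0.975, -0.22, 0.012], [0.016, 0.015, -1.0]]
force: [1.2, 1.2, -1.2]
finger_gap: -0.0
```

```bash
python3 -c "
from h import *
from cell import ctrl
print(ctrl.get_state()['joint_positions'].round(3))
delta(.48,.90,.45,-13)"
```

```text
[ 0.938  0.762  0.227 -0.009  2.131  1.155]
t 5.8 tcp [0.4356 0.7068 0.4085] head -12.7 -> cm [19.88  0.15 -3.83] turn 0.005 F [ 1.2  1.2 -1.2] gap -0.0
```

Emit:
{"op": "move_arm", "data": {
  "targets": [
    [20, 0, -4, 0, 0],
    [20, 0, -4, 0, 0],
    [20, 0, -4, 0, 0],
    [20, 0, -4, 0, 0],
    [20, 0, -4, 0, 0],
    [20, 0, -4, 0, 0]
  ]
}}

```text
time: 6.4
tcp_pos: [0.4179, 0.773, 0.3649]
orientation: [[0.219, 0.975, 0.039], [0.974, -0.221, 0.05], [0.057, 0.027, -0.998]]
force: [-0.0, 0.2, 0.3]
finger_gap: 0.002
```

```bash
python3 -c "
from h import *
from cell import ctrl
s=ctrl.get_state();print(s['joint_positions'].round(3),s['orientation'][:,2])
delta(.48,.90,.45,-13)"
```

```text
[ 0.999  0.818  0.22  -0.007  2.04   1.217] [ 0.03912121  0.04966169 -0.99799962]
t 6.4 tcp [0.4179 0.773  0.3649] head -12.7 -> cm [14.21  3.48 -7.62] turn 0.004 F [-0.   0.2  0.3] gap 0.002
```

Emit:
{"op": "move_arm", "data": {
  "targets": [
    [29, 8, -5, 0, 0],
    [29, 8, -5, 0, 0],
    [29, 8, -5, 0, 0],
    [29, 8, -5, 0, 0],
    [29, 8, -5, 0, 0],
    [29, 8, -5, 0, 0],
    [29, 8, -5, 0, 0],
    [29, 8, -5, 0, 0]
  ]
}}

```text
time: 7.2
tcp_pos: [0.4432, 0.8214, 0.3063]
orientation: [[0.217, 0.974, 0.06], [0.971, -0.221, 0.089], [0.1, 0.039, -0.994]]
force: [-0.4, 0.8, -0.4]
finger_gap: 0.001
```

```bash
python3 -c "
from h import *
from cell import ctrl
s=ctrl.get_state();print(s['joint_positions'].round(3),s['orientation'][:,2])
delta(.48,.90,.45,-13)"
```

```text
[ 1.003  0.887  0.221 -0.003  1.926  1.223] [ 0.06018082  0.08850762 -0.99425584]
t 7.2 tcp [0.4432 0.8214 0.3063] head -12.8 -> cm [  9.86   2.41 -13.37] turn 0.003 F [-0.4  0.8 -0.4] gap 0.001
```

Emit:
{"op": "move_arm", "data": {
  "targets": [
    [20, 5, -30, 0, 0],
    [20, 5, -30, 0, 0],
    [20, 5, -30, 0, 0],
    [20, 5, -30, 0, 0],
    [20, 5, -30, 0, 0],
    [20, 5, -30, 0, 0],
    [20, 5, -30, 0, 0],
    [20, 5, -30, 0, 0],
    [20, 5, -30, 0, 0],
    [20, 5, -30, 0, 0]
  ]
}}

```text
time: 8.2
tcp_pos: [0.4108, 0.7728, 0.4155]
orientation: [[0.214, 0.974, 0.08], [0.967, -0.223, 0.125], [0.14, 0.05, -0.989]]
force: [-0.2, 0.5, 0.7]
finger_gap: -0.002
```

```bash
python3 -c "
from h import *
from cell import ctrl
s=ctrl.get_state();print(s['joint_positions'].round(3),s['orientation'][:,2])
delta(.48,.90,.45,-13)"
```

```text
[1.003 0.761 0.221 0.    2.01  1.224] [ 0.07969502  0.12511071 -0.98893681]
t 8.2 tcp [0.4108 0.7728 0.4155] head -12.9 -> cm [14.26  4.08 -1.27] turn 0.002 F [-0.2  0.5  0.7] gap -0.002
```

Emit:
{"op": "move_arm", "data": {
  "targets": [
    [30, 8, -15, 0, 0],
    [30, 8, -15, 0, 0],
    [30, 8, -15, 0, 0],
    [30, 8, -15, 0, 0],
    [30, 8, -15, 0, 0]
  ]
}}

```text
time: 8.7
tcp_pos: [0.4186, 0.7902, 0.4128]
orientation: [[0.21, 0.973, 0.099], [0.961, -0.224, 0.162], [0.179, 0.061, -0.982]]
force: [0.0, 0.1, 0.8]
finger_gap: 0.003
```

Emit:
{"op": "move_arm", "data": {
  "targets": [
    [30, 8, -20, 0, 0],
    [30, 8, -20, 0, 0],
    [30, 8, -20, 0, 0],
    [30, 8, -20, 0, 0],
    [30, 8, -20, 0, 0]
  ]
}}

```text
time: 9.2
tcp_pos: [0.4177, 0.7916, 0.4355]
orientation: [[0.206, 0.971, 0.12], [0.953, -0.226, 0.2], [0.222, 0.073, -0.972]]
force: [0.2, -0.0, -0.6]
finger_gap: -0.001
```

Emit:
{"op": "move_arm", "data": {
  "targets": [
    [30, 8, -20, 0, 0],
    [30, 8, -20, 0, 0],
    [30, 8, -20, 0, 0],
    [30, 8, -20, 0, 0],
    [30, 8, -20, 0, 0]
  ]
}}

```text
time: 9.7
tcp_pos: [0.4158, 0.7909, 0.4604]
orientation: [[0.2, 0.97, 0.14], [0.944, -0.229, 0.238], [0.263, 0.084, -0.961]]
force: [-0.5, 0.1, 0.1]
finger_gap: -0.001
```

Each call adds about 2.4° of tilt, with the fingertips leading toward +y, which is the sense I need. I'll continue to about 23°.

Emit:
{"op": "move_arm", "data": {
  "targets": [
    [30, 8, -20, 0, 0],
    [30, 8, -20, 0, 0],
    [30, 8, -20, 0, 0],
    [30, 8, -20, 0, 0]
  ]
}}

```text
time: 10.1
tcp_pos: [0.4138, 0.7893, 0.4863]
orientation: [[0.193, 0.968, 0.16], [0.933, -0.232, 0.277], [0.305, 0.096, -0.948]]
force: [1.1, 0.3, -0.3]
finger_gap: 0.003
```

Emit:
{"op": "move_arm", "data": {
  "targets": [
    [30, 8, -20, 0, 0],
    [30, 8, -20, 0, 0],
    [30, 8, -20, 0, 0],
    [30, 8, -20, 0, 0]
  ]
}}

```text
time: 10.5
tcp_pos: [0.4107, 0.7855, 0.5141]
orientation: [[0.186, 0.966, 0.18], [0.919, -0.236, 0.315], [0.347, 0.107, -0.932]]
force: [-0.1, -0.5, -0.5]
finger_gap: -0.006
```

Emit:
{"op": "move_arm", "data": {
  "targets": [
    [30, 8, -20, 0, 0],
    [30, 8, -20, 0, 0],
    [30, 8, -20, 0, 0],
    [30, 8, -20, 0, 0]
  ]
}}

```text
time: 10.9
tcp_pos: [0.4064, 0.7795, 0.5438]
orientation: [[0.177, 0.964, 0.2], [0.905, -0.24, 0.353], [0.388, 0.118, -0.914]]
force: [0.4, -0.2, -0.8]
finger_gap: 0.004
```

```bash
python3 -c "
from h import *
from cell import ctrl
s=ctrl.get_state();print(s['joint_positions'].round(3),s['orientation'][:,2],np.degrees(np.arccos(-s['orientation'][2,2])))
delta(.36,.40,.42,-13)"
```

```text
[1.002 0.631 0.221 0.023 1.873 1.233] [ 0.19971203  0.35251943 -0.91424568] 23.90117090549499
t 10.9 tcp [0.4064 0.7795 0.5438] head -14.0 -> cm [-39.95   3.15  -2.98] turn -0.017 F [ 0.4 -0.2 -0.8] gap 0.004
```

Emit:
{"op": "move_arm", "data": {
  "targets": [
    [-40, 3, -3, 0, 0],
    [-40, 3, -3, 0, 0],
    [-40, 3, -3, 0, 0],
    [-40, 3, -3, 0, 0],
    [-40, 3, -3, 0, 0],
    [-40, 3, -3, 0, 0],
    [-40, 3, -3, 0, 0],
    [-40, 3, -3, 0, 0],
    [-40, 3, -3, 0, 0],
    [-40, 3, -3, 0, 0]
  ]
}}

```text
time: 11.9
tcp_pos: [0.357, 0.3965, 0.419]
orientation: [[0.181, 0.963, 0.2], [0.905, -0.242, 0.35], [0.386, 0.118, -0.915]]
force: [0.9, -0.2, 0.2]
finger_gap: 0.001
```

```bash
python3 -c "
from h import *
from cell import ctrl
s=ctrl.get_state();print(s['joint_positions'].round(3),s['orientation'])
delta(.46,-.27,.38,-13)"
```

```text
[ 0.579 -0.064  1.522  0.191  1.314  0.788] [[ 0.18059796  0.96305392  0.19977867]
 [ 0.90479439 -0.24231627  0.35018558]
 [ 0.38565722  0.11751582 -0.91512761]]
t 11.9 tcp [0.357  0.3965 0.419 ] head -14.1 -> cm [-59.94  25.61 -17.72] turn -0.02 F [ 0.9 -0.2  0.2] gap 0.001
```

Emit:
{"op": "move_arm", "data": {
  "targets": [
    [-60, 25.6, -17.7, 0, 0],
    [-60, 25.6, -17.7, 0, 0],
    [-60, 25.6, -17.7, 0, 0],
    [-60, 25.6, -17.7, 0, 0],
    [-60, 25.6, -17.7, 0, 0],
    [-60, 25.6, -17.7, 0, 0],
    [-60, 25.6, -17.7, 0, 0],
    [-60, 25.6, -17.7, 0, 0],
    [-60, 25.6, -17.7, 0, 0],
    [-60, 25.6, -17.7, 0, 0]
  ]
}}

```text
time: 12.9
tcp_pos: [0.4342, -0.0962, 0.3907]
orientation: [[0.18, 0.963, 0.202], [0.905, -0.243, 0.349], [0.385, 0.12, -0.915]]
force: [2.2, 1.3, 0.4]
finger_gap: -0.0
```

```bash
python3 -c "
from h import *
from cell import ctrl
s=ctrl.get_state();print(s['joint_positions'].round(3),s['orientation'])
delta(.465,-.275,.36,-12.4)"
```

```text
[-0.719 -0.007  1.535  0.41   1.689 -0.463] [[ 0.18048752  0.96266048  0.20176486]
 [ 0.90497737 -0.24288623  0.34931682]
 [ 0.3852794   0.1195453  -0.91502388]]
t 12.9 tcp [ 0.4342 -0.0962  0.3907] head -14.2 -> cm [-16.81   6.94  -2.82] turn -0.031 F [2.2 1.3 0.4] gap -0.0
```

Emit:
{"op": "move_arm", "data": {
  "targets": [
    [-16.8, 7, -2.8, -0.03, 0],
    [-16.8, 7, -2.8, -0.03, 0],
    [-16.8, 7, -2.8, -0.03, 0],
    [-16.8, 7, -2.8, -0.03, 0],
    [-16.8, 7, -2.8, -0.03, 0],
    [-16.8, 7, -2.8, -0.03, 0]
  ]
}}

```text
time: 13.5
tcp_pos: [0.4666, -0.2757, 0.3592]
orientation: [[0.152, 0.968, 0.201], [0.911, -0.216, 0.351], [0.383, 0.13, -0.915]]
force: [0.4, 1.2, 0.6]
finger_gap: 0.004
```

```bash
python3 -c "
from h import *
delta(.473,-.265,.06,-12.4)"
```

```text
t 13.5 tcp [ 0.4666 -0.2757  0.3592] head -12.6 -> cm [-10.39  -3.5   27.87] turn -0.003 F [0.4 1.2 0.6] gap 0.004
```

Emit:
{"op": "move_arm", "data": {
  "targets": [
    [-1.7, -0.6, 4.6, 0, 0],
    [-3.4, -1.2, 9.3, 0, 0],
    [-5.2, -1.8, 14, 0, 0],
    [-7, -2.4, 18.6, 0, 0],
    [-8.6, -3, 23.2, 0, 0],
    [-10.4, -3.5, 27.8, 0, 0],
    [-10.4, -3.5, 27.8, 0, 0],
    [-10.4, -3.5, 27.8, 0, 0]
  ]
}}

```text
time: 14.3
tcp_pos: [0.4737, -0.2644, 0.0618]
orientation: [[0.151, 0.968, 0.202], [0.911, -0.215, 0.352], [0.384, 0.131, -0.914]]
force: [-0.4, -0.1, -0.2]
finger_gap: 0.004
```

```bash
python3 look.py 2 .493 -.183; python3 -c "
from h import *
delta(.475,-.255,.012,-12.4)"
```

```text
top (0.02, 0.07) 91 [ 0.4933 -0.1838] rms 0.0004
top (0.1, 0.16) 143 [ 0.4934 -0.1838] rms 0.0004
zmax 0.229
side (0.02, 0.07) 259 [ 0.494  -0.1818] rms 0.0014
side (0.1, 0.16) 465 [ 0.4941 -0.1813] rms 0.0016
zmax 0.227
t 14.4 tcp [ 0.4746 -0.2664  0.0635] head -12.5 -> cm [-0.91 -0.9   5.12] turn -0.003 F [-0.2 -0.6  0.4] gap -0.003
```

View pics/side_2.png

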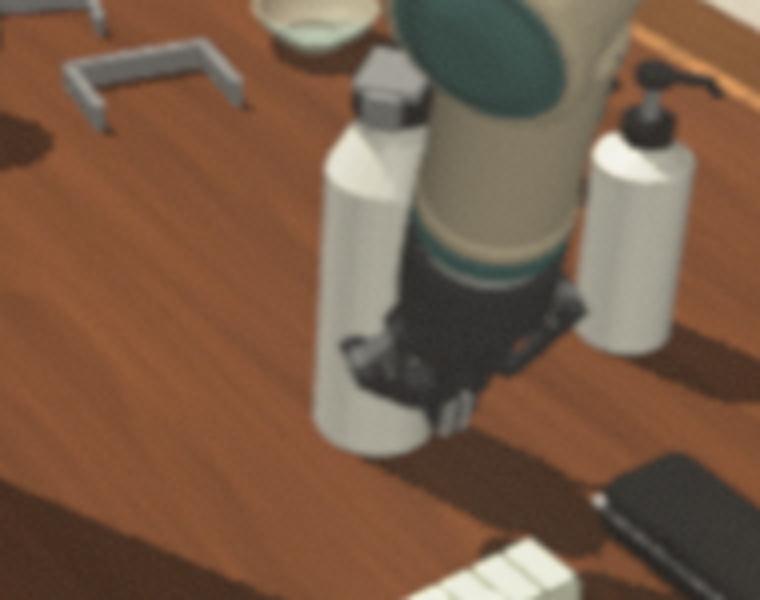

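Emit:
{"op": "move_arm", "data": {
  "targets": [
    [-0.6, -0.2, 1.5, 0, 0],
    [-1.2, -0.4, 3, 0, 0],
    [-1.7, -0.6, 4.2, 0, 0],
    [-1.9, -0.6, 4.6, 0, 0],
    [-1.9, -0.6, 4.6, 0, 0]
  ]
}}

```text
time: 14.9
tcp_pos: [0.4758, -0.2669, 0.014]
orientation: [[0.15, 0.967, 0.206], [0.913, -0.215, 0.347], [0.38, 0.136, -0.915]]
force: [0.2, 0.4, -0.8]
finger_gap: -0.001
```

```bash
python3 -c "
from h import *
delta(.4855,-.220,.013,-12.4)
delta(.502,-.144,.013,-12.4)"
```

```text
t 14.9 tcp [ 0.4758 -0.2669  0.014 ] head -12.5 -> cm [ 4.38 -0.09  1.92] turn -0.003 F [ 0.2  0.4 -0.8] gap -0.001
t 14.9 tcp [ 0.4758 -0.2669  0.014 ] head -12.5 -> cm [11.57 -0.13  4.89] turn -0.003 F [ 0.2  0.4 -0.8] gap -0.001
```

Emit:
{"op": "move_arm", "data": {
  "targets": [
    [1.4, 0, 0.6, 0, 0],
    [2.8, 0, 1.2, 0, 0],
    [3.3, 0, 1.4, 0, 0],
    [3.8, 0, 1.6, 0, 0],
    [4.3, 0, 1.8, 0, 0],
    [4.8, 0, 2.05, 0, 0],
    [5.3, 0, 2.25, 0, 0],
    [5.8, 0, 2.45, 0, 0],
    [6.3, 0, 2.7, 0, 0],
    [6.3, 0, 2.7, 0, 0]
  ]
}}

```text
time: 15.9
tcp_pos: [0.4906, -0.1988, 0.0132]
orientation: [[0.15, 0.967, 0.205], [0.912, -0.215, 0.348], [0.381, 0.135, -0.915]]
force: [0.5, -0.6, 0.0]
finger_gap: -0.003
```

```bash
python3 look.py 3 .499 -.157; python3 -c "
from h import *
delta(.502,-.144,.013,-12.4)"
```

```text
top (0.1, 0.16) 37 [ 0.4979 -0.1588] rms 0.0003
zmax 0.227
side (0.02, 0.07) 58 [ 0.4982 -0.1571] rms 0.001
side (0.1, 0.16) 256 [ 0.4985 -0.1565] rms 0.0012
zmax 0.204
t 16.0 tcp [ 0.4903 -0.1988  0.013 ] head -12.5 -> cm [ 5.18 -0.05  2.15] turn -0.002 F [ 0.1 -0.3  0.2] gap -0.001
```

View pics/side_3.png

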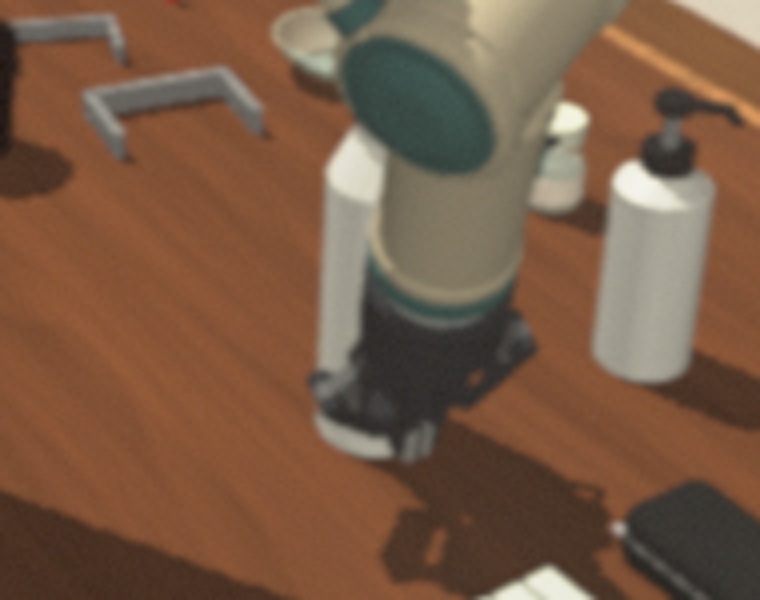

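View pics/top_3.png

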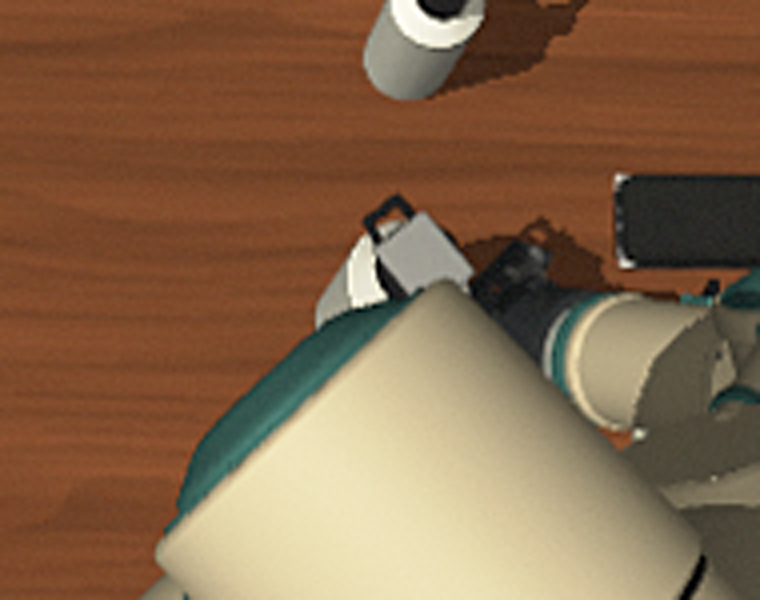

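Emit:
{"op": "move_arm", "data": {
  "targets": [
    [0.7, 0, 0.3, 0, 0],
    [1.7, 0, 0.7, 0, 0],
    [2.8, 0, 1.15, 0, 0],
    [3.9, 0, 1.6, 0, 0],
    [5, 0, 2.1, 0, 0],
    [6.1, 0, 2.55, 0, 0],
    [7.2, 0, 3, 0, 0],
    [8.2, 0, 3.4, 0, 0],
    [8.9, 0, 3.7, 0, 0],
    [9.2, 0, 3.8, 0, 0]
  ]
}}

```text
time: 17.0
tcp_pos: [0.5118, -0.1006, 0.0133]
orientation: [[0.149, 0.968, 0.204], [0.912, -0.214, 0.349], [0.382, 0.134, -0.915]]
force: [-0.9, -1.0, -1.3]
finger_gap: 0.004
```

```bash
python3 look.py 4 .5195 -.060; python3 -c "
from h import *
delta(.569,.1645,.013,-12.4)"
```

```text
top (0.02, 0.07) 57 [ 0.5161 -0.0599] rms 0.0003
top (0.1, 0.16) 84 [ 0.5161 -0.0597] rms 0.0002
zmax 0.229
side (0.02, 0.07) 36 [ 0.5165 -0.0595] rms 0.0012
side (0.1, 0.16) 202 [ 0.5168 -0.0582] rms 0.0015
zmax 0.209
t 17.1 tcp [ 0.5118 -0.1008  0.0134] head -12.5 -> cm [25.03 -0.16 10.48] turn -0.002 F [-0.3 -0.  -0.1] gap -0.001
```

View pics/side_4.png

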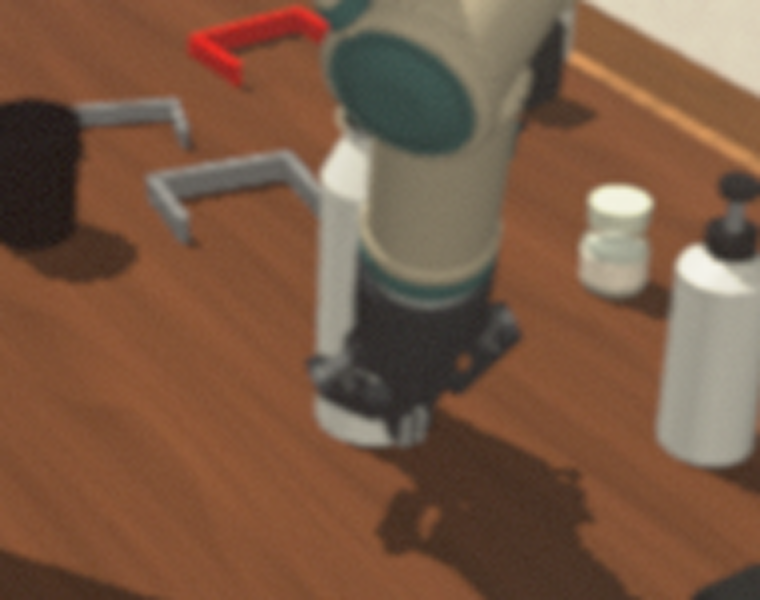

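Emit:
{"op": "move_arm", "data": {
  "targets": [
    [0.7, 0, 0.3, 0.03, 0],
    [1.8, 0.05, 0.76, 0.06, 0],
    [3, 0.1, 1.27, 0.06, 0],
    [4.4, 0.2, 1.87, 0.06, 0],
    [5.8, 0.25, 2.46, 0.06, 0],
    [7.2, 0.35, 3.05, 0.06, 0],
    [8.6, 0.4, 3.65, 0.06, 0],
    [9.8, 0.45, 4.15, 0.06, 0],
    [10.6, 0.5, 4.5, 0.06, 0],
    [11, 0.5, 4.67, 0.06, 0]
  ]
}}

```text
time: 18.1
tcp_pos: [0.5427, 0.0155, 0.0134]
orientation: [[0.206, 0.957, 0.204], [0.898, -0.268, 0.35], [0.389, 0.111, -0.914]]
force: [-0.2, -1.7, -0.1]
finger_gap: -0.001
```

```bash
python3 look.py 5 .544 .058; python3 -c "
from h import *
delta(.569,.1645,.013,-12.4)"
```

```text
top (0.02, 0.07) 39 [0.5444 0.0569] rms 0.0003
top (0.1, 0.16) 57 [0.5445 0.0571] rms 0.0003
zmax 0.228
side (0.02, 0.07) 45 [0.5449 0.0583] rms 0.0019
side (0.1, 0.16) 180 [0.5453 0.059 ] rms 0.0016
zmax 0.213
t 18.2 tcp [0.5426 0.0155 0.0135] head -15.7 -> cm [13.9  -1.47  5.81] turn -0.057 F [-0.2 -0.1  0.1] gap 0.001
```

View pics/top_5.png

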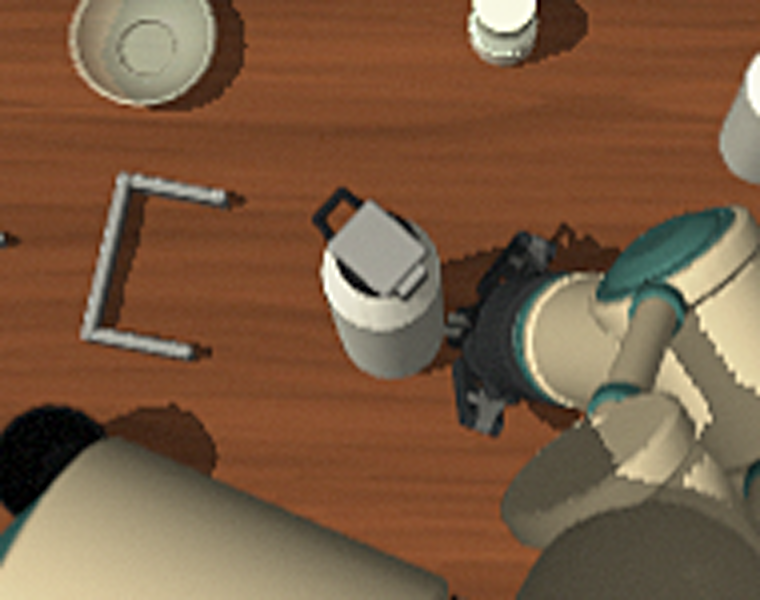

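```bash
python3 -c "
from h import *
delta(.538,-.001,.013,-13)
delta(.5325,.003,.013,-13)"
```

```text
t 18.2 tcp [0.5426 0.0155 0.0135] head -15.7 -> cm [-1.6   0.   -0.63] turn -0.046 F [-0.2 -0.1  0.1] gap 0.001
t 18.2 tcp [0.5426 0.0155 0.0135] head -15.7 -> cm [-1.35 -0.63 -0.6 ] turn -0.046 F [-0.2 -0.1  0.1] gap 0.001
```

Emit:
{"op": "move_arm", "data": {
  "targets": [
    [-0.8, 0, -0.3, 0, 0],
    [-1.5, 0, -0.6, -0.02, 0],
    [-1.4, -0.6, -0.6, -0.045, 0],
    [-1.4, -0.7, -0.6, -0.045, 0],
    [-1.4, -0.7, -0.6, -0.045, 0]
  ]
}}

```text
time: 18.7
tcp_pos: [0.5315, 0.0022, 0.0127]
orientation: [[0.165, 0.965, 0.204], [0.908, -0.229, 0.351], [0.385, 0.127, -0.914]]
force: [0.2, -0.0, 0.3]
finger_gap: 0.002
```

```bash
python3 -c "
from h import *
delta(.5545,.1,.013,-13)
delta(.569,.163,.013,-13)"
```

```text
t 18.7 tcp [0.5315 0.0022 0.0127] head -13.3 -> cm [ 9.27 -0.02  3.87] turn -0.006 F [ 0.2 -0.   0.3] gap 0.002
t 18.7 tcp [0.5315 0.0022 0.0127] head -13.3 -> cm [15.23 -0.06  6.37] turn -0.006 F [ 0.2 -0.   0.3] gap 0.002
```

Emit:
{"op": "move_arm", "data": {
  "targets": [
    [0.9, 0, 0.38, 0, 0],
    [1.9, 0, 0.8, 0, 0],
    [2.9, 0, 1.2, 0, 0],
    [3.9, 0, 1.63, 0, 0],
    [5, 0, 2.1, 0, 0],
    [6.1, 0, 2.55, 0, 0],
    [7.2, 0, 3, 0, 0],
    [8.2, 0, 3.42, 0, 0],
    [8.9, 0, 3.7, 0, 0],
    [9.2, 0, 3.84, 0, 0]
  ]
}}

```text
time: 19.7
tcp_pos: [0.5545, 0.1001, 0.013]
orientation: [[0.164, 0.965, 0.203], [0.908, -0.228, 0.351], [0.385, 0.127, -0.914]]
force: [-0.7, -2.9, -0.0]
finger_gap: -0.003
```

```bash
python3 look.py 6 .564 .141; python3 -c "
from h import *
delta(.569,.1645,.013,-13)"
```

```text
top (0.02, 0.07) 33 [0.5672 0.1385] rms 0.0004
top (0.1, 0.16) 55 [0.5675 0.1391] rms 0.0004
zmax 0.229
side (0.1, 0.16) 42 [0.5679 0.1377] rms 0.0011
zmax 0.178
t 19.8 tcp [0.5545 0.0999 0.0132] head -13.3 -> cm [ 6.1  -0.08  2.58] turn -0.006 F [ 0.2 -0.5 -0.5] gap -0.001
```

View pics/top_6.png

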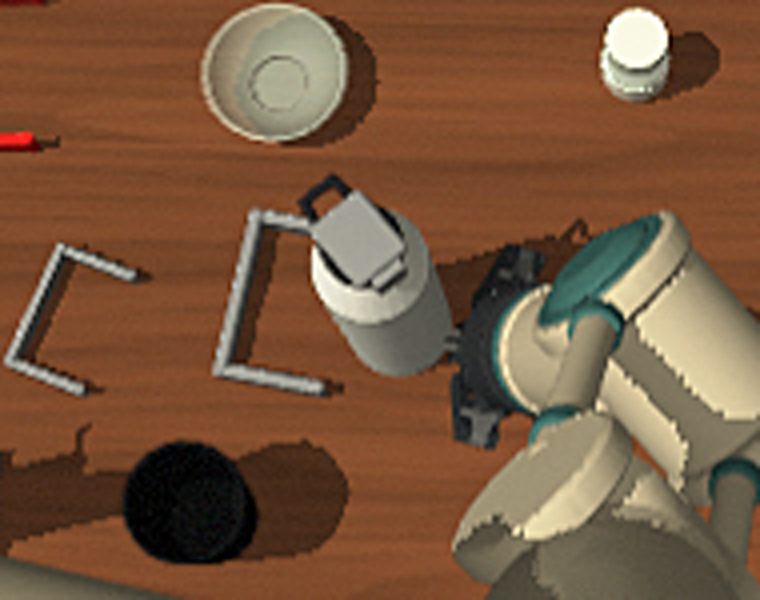

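Emit:
{"op": "move_arm", "data": {
  "targets": [
    [0.5, 0, 0.2, -0.03, 0],
    [1.1, -0.1, 0.45, -0.06, 0],
    [1.8, -0.1, 0.74, -0.06, 0],
    [2.5, -0.15, 1.03, -0.06, 0],
    [3.2, -0.2, 1.32, -0.06, 0],
    [3.9, -0.25, 1.61, -0.06, 0],
    [4.5, -0.3, 1.86, -0.06, 0],
    [5, -0.33, 2.07, -0.06, 0],
    [5.3, -0.35, 2.19, -0.06, 0],
    [5.4, -0.35, 2.23, -0.06, 0]
  ]
}}

```text
time: 20.8
tcp_pos: [0.5645, 0.158, 0.0131]
orientation: [[0.105, 0.973, 0.203], [0.92, -0.173, 0.351], [0.377, 0.15, -0.914]]
force: [-0.1, -1.1, -1.0]
finger_gap: -0.0
```

```bash
python3 look.py 7 .577 .197; python3 -c "
from h import *
delta(.569,.1645,.013,-10)"
```

```text
top (0.02, 0.07) 38 [0.5803 0.1975] rms 0.0018
top (0.1, 0.16) 61 [0.5804 0.1967] rms 0.0004
zmax 0.227
zmax 0.17
t 20.9 tcp [0.5645 0.1578 0.0132] head -10.1 -> cm [0.66 0.32 0.34] turn -0.002 F [-0.9 -0.6 -1. ] gap 0.0
```

View pics/top_7.png

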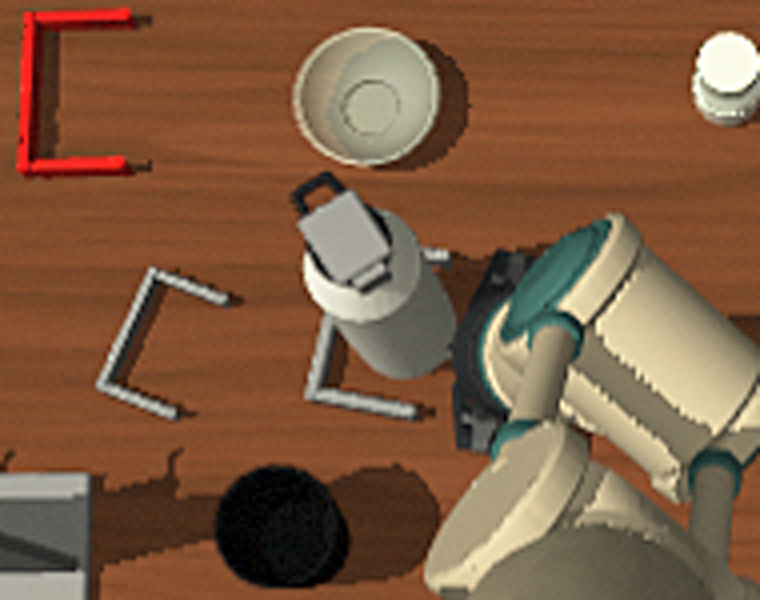

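Emit:
{"op": "move_arm", "data": {
  "targets": [
    [0.2, 0, 0.08, 0, 0],
    [0.4, 0, 0.16, 0, 0],
    [0.55, 0, 0.23, 0, 0],
    [0.7, 0, 0.29, 0, 0],
    [0.75, 0, 0.31, 0, 0]
  ]
}}

```text
time: 21.4
tcp_pos: [0.5659, 0.166, 0.0132]
orientation: [[0.106, 0.973, 0.203], [0.92, -0.173, 0.351], [0.377, 0.15, -0.914]]
force: [-0.2, -2.3, -0.3]
finger_gap: -0.002
```

```bash
python3 look.py 8 .58 .204; python3 -c "
from h import *
delta(.569,.1645,.013,-10)"
```

```text
top (0.02, 0.07) 37 [0.5825 0.205 ] rms 0.0018
top (0.1, 0.16) 58 [0.5825 0.2044] rms 0.0004
zmax 0.229
zmax 0.168
t 21.5 tcp [0.5659 0.166  0.0131] head -10.1 -> cm [-0.11  0.33  0.02] turn -0.002 F [-0.1 -0.9 -0.9] gap -0.002
```

Emit:
{"op": "move_arm", "data": {
  "targets": [
    [0.1, 0, 0.04, 0, 0],
    [0.1, 0, 0.04, 0, 0]
  ]
}}

```text
time: 21.7
tcp_pos: [0.5661, 0.1667, 0.0131]
orientation: [[0.106, 0.973, 0.203], [0.92, -0.173, 0.351], [0.377, 0.15, -0.914]]
force: [-1.1, -4.0, 0.7]
finger_gap: 0.0
```

Emit:
{"op": "move_arm", "data": {
  "targets": [
    [0.1, 0, 0.04, 0, 0],
    [0.1, 0, 0.04, 0, 0]
  ]
}}

```text
time: 21.9
tcp_pos: [0.5662, 0.1669, 0.013]
orientation: [[0.105, 0.973, 0.204], [0.921, -0.173, 0.35], [0.375, 0.151, -0.915]]
force: [-2.9, -6.4, 1.6]
finger_gap: 0.001
```

The force has risen to 7 N and the tip has stalled at the expected distance, so the bottle is against the bar. I'll withdraw straight back and then up.

Emit:
{"op": "move_arm", "data": {
  "targets": [
    [-0.4, 0, -0.17, 0, 0],
    [-1.2, 0, -0.5, 0, 0],
    [-2.5, 0, -1.05, 0, 0],
    [-4.5, 0, -1.9, 0, 0],
    [-7, 0, -2.9, 0, 0],
    [-9.2, 0, -3.8, 0, 0],
    [-8.5, 0.3, -5.6, 0, 0],
    [-7, 0.8, -9.2, 0, 0],
    [-5.4, 1.4, -12.9, 0, 0],
    [-5.4, 1.4, -12.9, 0, 0]
  ]
}}

```text
time: 22.9
tcp_pos: [0.5517, 0.068, 0.1183]
orientation: [[0.102, 0.971, 0.214], [0.921, -0.174, 0.347], [0.375, 0.162, -0.913]]
force: [1.2, 0.2, -0.3]
finger_gap: 0.003
```

```bash
python3 look.py 9 .5825 .2055; python3 - <<'E'
from h import *
from cell import ctrl
s=ctrl.get_state(); print(s["time"],s["tcp_pos"],s["force"])
O=np.array([.578,.2055]);X=np.array([.985,-.171]);Y=np.array([.171,.985])
for n in("top","side"):
    P=cloud(load(n+"_9.pkl")).reshape(-1,3)
    for nm,b,lo,hi,w in(("jar",(.743,-.01),.02,.07,.05),("pump",(.675,-.185),.02,.15,.06),("dish",(.73,.227),.015,.04,.06),("cup",(.438,.253),.06,.1,.05)):
        q=P[(np.linalg.norm(P[:,:2]-b,axis=1)<w)&(P[:,2]>lo)&(P[:,2]<hi)]
        if len(q): print(n,nm,q.min(0).round(3),q.max(0).round(3))
E
```

```text
top (0.02, 0.07) 47 [0.5826 0.2062] rms 0.0013
top (0.1, 0.16) 75 [0.5826 0.205 ] rms 0.0004
zmax 0.228
side (0.02, 0.07) 374 [0.5833 0.2062] rms 0.0025
side (0.1, 0.16) 199 [0.5838 0.2063] rms 0.0024
zmax 0.228
23.0 [0.54829533 0.06884205 0.11383013] [-0.32163166  0.91577186 -1.11251073]
top jar [ 0.723 -0.031  0.02 ] [0.766 0.012 0.069]
top pump [ 0.647 -0.215  0.021] [ 0.705 -0.156  0.149]
top dish [0.682 0.179 0.015] [0.777 0.272 0.033]
top cup [0.403 0.217 0.06 ] [0.473 0.29  0.089]
side jar [ 0.72  -0.033  0.02 ] [0.765 0.011 0.068]
side pump [ 0.646 -0.216  0.02 ] [ 0.697 -0.16   0.149]
side dish [0.679 0.176 0.015] [0.776 0.275 0.033]
side cup [0.401 0.215 0.06 ] [0.475 0.293 0.087]
```

View pics/top_9.png

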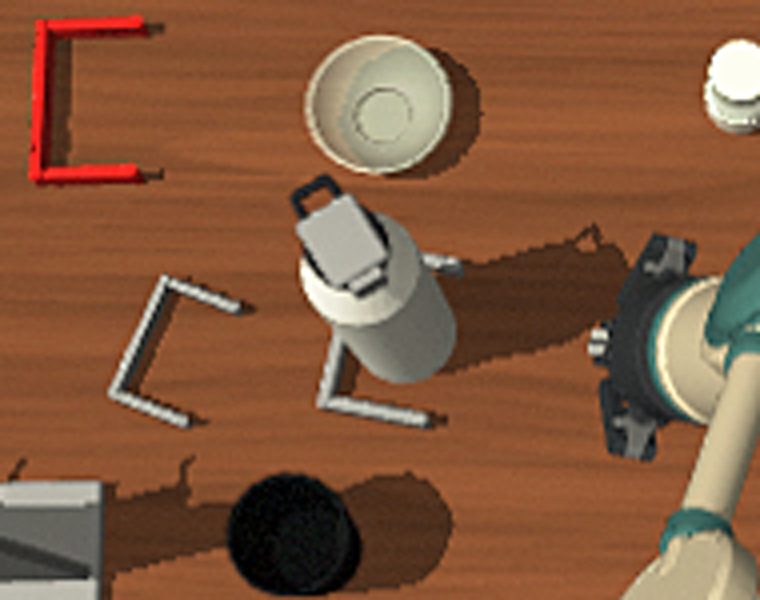

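View pics/side_9.png

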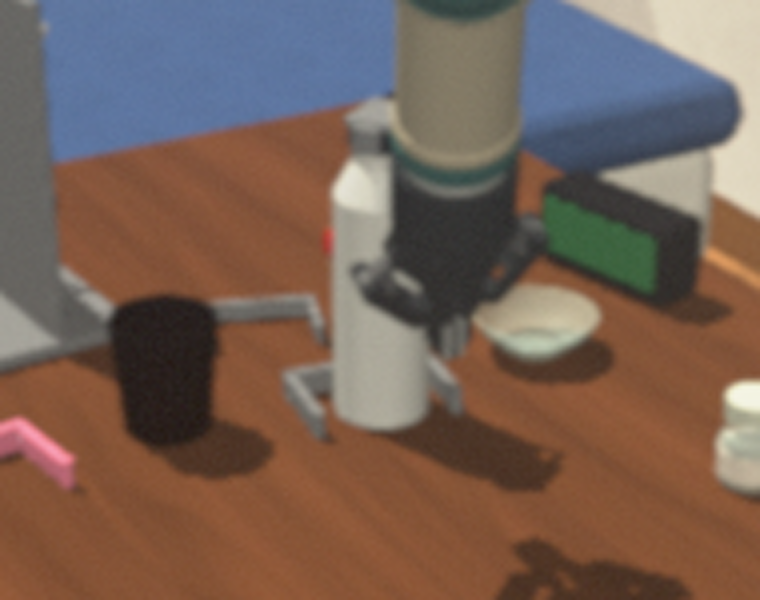

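```bash
python3 -c "
from cell import ctrl
s=ctrl.get_state();print(abs(s['dq']).max(),s['time'])
print(ctrl.hand_in())"
```

```text
0.04177503636200039 23.0
the job is handed in; nothing more can be done
None
```

The bottle is standing upright in the larger grey rail, against its back bar, and I have handed the job in at 23 s. The hand is about 10 cm clear of it.

**How it was pushed:** The vertical tool would have touched the bottle with the gripper body first. I tilted it about 24° by commanding poses beyond the arm's reach. I then pushed with the shut fingertips about 16 mm above the table, in steps with a look after each. I stopped when the tip stalled against the bar at about 7 N.

**Final position:** Both views put the bottle's axis at about (0.583, 0.206). In the rail's own axes that is within about 1 mm of touching the back bar and about 5 mm off centre, with 14 mm of room each side. Its lower and upper body gave the same axis to about 1 mm, so it is upright.

**Other objects:** The pump, cup, dish and jar measured where they started, within about 2–5 mm. I did not re-measure the spectacle case and organiser at the end, but the fingers never went near them at their height.

**Disagreements:** The two cameras differed by 1–2 mm on the bottle's position. The bottle also drifted sideways on the fingertips by up to 9 mm partway along, so I backed off once and re-centred.

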